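# Set the machine's power supply up four clicks and start it

## Task

With a fingertip against the steel peg, push the dial of the orange-banded power supply round clockwise (seen from above) exactly four clicks, never on to a fifth and not forcing it. Only then press that supply's green button fully down and let go. Do not pinch anything, and leave the blue-banded supply, the bottles and everything else as they are.

Things in the scene. Friction and masses are not known exactly. Their poses are not given: they have to be found in the camera images.
- orange_unit: matt black desktop power supply fixed to the table, 190 mm (its x) by 130 mm (its y), flat top 60 mm above the table, with an orange band round its sides. Origin under its centre at table height. A click-stop dial is centred at x = +35 mm, y = 0 and a green push button at x = -65 mm, y = -5 mm in its frame
- orange_dial (a joint): angle (rad) of the orange-banded supply's dial about a vertical axis: rests at 0 at the start, grows clockwise seen from above. One click is 30 degrees (0.524 rad). A detent draws it into each click: about 3 N on the peg takes it over, and past half-way it snaps on by itself, ahead of the finger. Stops just below 0 and just past 8 clicks. Black ticks round it mark the clicks
- orange_dial_axis (a point): point on the orange supply's dial axis, at the height of the dial's flat face, 78 mm above the table. The dial is a grey disc 90 mm across with an orange disc at its centre; only the peg stands on its face
- orange_dial_peg (a point): centre of the top of the finger peg on the orange supply's dial, 94 mm above the table. The peg is 12 mm across, stands 16 mm above the face, 32 mm from the dial's axis, and goes round with the dial; a white line runs outward from it. At dial angle 0 it lies 150 degrees counter-clockwise from the unit's x axis, at the first tick
- orange_button (a joint): travel (m) of the orange-banded supply's green push button: 0 when up, 0.006 when fully down; springs back; fully down takes 5 N. The cap is 26 mm across, in a black housing, pressed straight down
- orange_button_top (a point): centre of the top of the orange supply's green button, 82 mm above the table when up
- blue_unit: matt black desktop power supply fixed to the table, 190 mm (its x) by 130 mm (its y), flat top 60 mm above the table, with a blue band round its sides. Origin under its centre at table height. A click-stop dial is centred at x = +35 mm, y = 0 and a green push button at x = -65 mm, y = -5 mm in its frame. Otherwise the same as the orange one; to be left alone
- blue_dial (a joint): angle (rad) of the blue supply's dial, made like the orange one but with a blue centre disc; 0 at the start; to be left alone
- blue_button (a joint): travel (m) of the blue-banded supply's green push button: 0 when up, 0.006 when fully down; springs back; fully down takes 5 N. The cap is 26 mm across, in a black housing, pressed straight down; to be left alone
- ink_orange: orange ink bottle, 48 mm across, 140 mm tall. Origin at the centre of its underside. Loose; to be left where it is
- ink_yellow: yellow ink bottle with a black cap, 48 mm across, 130 mm tall. Origin at the centre of its underside. Loose; to be left where it is
- ink_green: green ink bottle with a white cap, 40 mm across, 120 mm tall. Origin at the centre of its underside. Loose; to be left where it is
- ink_white: white ink bottle with a black cap, 40 mm across, 110 mm tall. Origin at the centre of its underside. Loose; to be left where it is
- rinse_cup: open steel rinse cup, 44 mm across, 45 mm tall, standing between the two power supplies. Origin at the centre of its underside. Loose; to be left where it is
- balm_jar: amber balm jar with a dark lid, 60 mm across, 45 mm tall. Origin at the centre of its underside. Loose; to be left where it is
- wipes_box: blue box of wipes, 60 x 90 x 50 mm. Origin at the centre of its underside. Loose; to be left where it is
Things that resemble listed ones, but are neither listed nor needed, are in the scene too. What is shaped like the orange_unit but purple or yellow is not meant.

How it is judged:
On the way, in this order (a step that is already met when the one before it is completed fails the run):
1. the orange supply's dial is turned by two clicks (value of joint orange_dial above 0.847198 rad).
2. the orange supply's dial rests four clicks on (value of joint orange_dial between 1.9444 and 2.2444 rad), for 0.2 s.
3. the orange supply's green button is pressed down (value of joint orange_button above 0.0045 m).
At the end, for the whole second after the job is handed in: the orange supply's dial rests at its fourth click (2.094 rad, within 0.15 rad), its button is up again, the blue supply's dial is within 0.25 rad of its start and its button up, and every bottle, jar, cup and box is within 20 mm of where it stood (all of step 2 and velocity of joint orange_dial between -0.1 and 0.1 rad/s and value of joint each of orange_button, blue_button below 0.0015 m and value of joint blue_dial between -0.25 and 0.25 rad and distance of each of ink_orange, ink_yellow, ink_green, ink_white, rinse_cup, balm_jar, wipes_box from where it was at the start of the episode below 0.02 m); the robot touches nothing.
It fails at once if the orange supply's dial goes on towards a fifth click (more than half a click past the fourth) (value of joint orange_dial above 2.38237 rad).
It fails at once if the orange supply's button is pressed before its dial stands at the fourth click (value of joint orange_button above 0.003 m and not (value of joint orange_dial between 1.9444 and 2.2444 rad)).
It fails at once if the blue supply's dial is turned or its button pressed (value of joint blue_dial above 0.3 rad or value of joint blue_button above 0.003 m).
It fails at once if the orange supply, its dial or its button is pinched or forced (over 25 N from the fingers) (contact force between the fingers and orange_unit above 25 N).
It fails at once if a bystander is knocked about, carried or lifted (distance of any of ink_orange, ink_yellow, ink_green, ink_white, rinse_cup, balm_jar, wipes_box from where it was at the start of the episode above 0.03 m).
It also fails if it takes over 48 s, if anything falls off the work surface, if the arm or the gripper's body presses on something with over 40 N, if the wrist force passes 120 N, or if a joint passes its speed limit or range.

## Robot

A 6-joint arm with a two-finger parallel gripper is mounted at the origin on the work surface. World frame = base frame: x ahead of the robot, y to its left, z up, the work surface at z = 0. Lengths are in m, angles in rad, forces in N, time in s.
With the tool pointing down it reaches from about 0.25 to 0.725 m from the base axis. Payload 4 kg.
Tool frame: the origin (TCP) lies midway between the tips of the shut fingers; the grasp point (between the pads) lies 19 mm behind it; z points along the fingers, y is the direction in which the jaws open and shut (so a half turn about z gives the same grasp; the last joint's range is limited). The gripper opens to 85 mm and grips with 20 to 120 N. Pads are 22 mm wide; open, the fingers measure 114 mm over their backs; the gripper's body (76 mm by 85 mm) begins 54 mm behind the grasp point. The pads swing forward as they close: fully open they stand 13 mm farther back than shut.
Start: joints at [1.317, 0.241, 0.005, 1.335, 0, 1.571], TCP at [0.126, 0.484, 0.231] pointing down, gripper open.
Joint ranges: [-2.72, 2.72], [-1.05, 1.87], [-1.09, 1.28], [-1.99, 2.15], [-1.42, 1.44], [-3.14, 3.14]. Speed limits (rad/s): [2.79, 2.79, 3.14, 3.14, 3.14, 3.14].

## Interface

Orientations are given as a rotation vector (axis times angle).
In Python, from bench import manip, viewer, models gives the robot as it stands.
- The arm moves only by the shell command python3 -m creep 'ROWS' [FORCE]. ROWS is JSON, a list of rows, each a list of 5 numbers: the shift along the tool's x, y, z in mm, then the turn about the tool's z in degrees, then the opening, from 0 (shut) to 1 (fully open). In form: [[x, y, z, yaw, claw], ...]. A call has 1 to 5 rows; each row is the pose to reach, as a shift and turn from the pose commanded when the call began, along the tool's axes at that moment; what a row does not reach only later rows make up. A row lasts 1/10 s, in which the tool goes at most 50 mm and 8.59 degrees, less where a joint would pass 70% of its speed; a pose out of reach is approached as far as the arm can. A call with a gripper value outside its range is refused whole. The fingers move at their own pace and stop on an object; FORCE is the grip in N (left out, the last holds). Time passes only in rows, so rows that repeat a pose let the fingers close. It gives the time, the measured TCP pose, the force and the opening at its end, in the units of the state.
- manip.state(): the state, without advancing time (a new reading comes with each control period).
- viewer.get_image(name): name is "scene" or "top"; returns (picture, depth): 420x560x3 uint8, red, green, blue; 420x560 float32, m along the optical axis (not along the pixel's ray), 0 where there is no reading.
- viewer.camera_model(name): a dict with "camera_matrix" (3x3 intrinsics, pixels), "world_from_camera" (4x4, takes a point from camera to world coordinates). Camera axes: x right, y up, looking along -z (the intrinsics and any distortion apply to the point x, -y, -z); pixel columns grow to the right and rows downward; lengths in m; the calibration is good to about 2 mm. A picture is of the moment at which its call begins. camera_model takes no time and is no camera call.
- manip.close_job(): hands the job in, once; it reports no verdict.
Trained networks look in the newest picture that a camera, given by its name, has taken for a name from the list of things; names that differ only in an ending like _2 or _b are one class to them, and where a whole thing is asked for, a point or a joint stands for the part that bears it (a point fixed in the world has none). Each returns a list of dicts, best first, with "conf" (0 to 1); they miss things now and then, are a little off and sometimes report something else, mostly with a low value. They report only what shows in the picture. A call takes as long as a camera call. They do not tell look-alikes from the thing itself.
- models.find_in(camera, label): "box" ([centre column, centre row, width, height] in pixels, round what is visible of it).
- models.silhouettes(camera, label): "mask" (420x560 bool, what is visible of it) and "box" ([centre column, centre row, width, height] in pixels, round what is visible of it).
The state is a dict: "time": time; "joints": joint angles; "qd": joint speeds; "joint_torque": joint torques, N m; "ee_pos": TCP position; "tool_rot": TCP orientation; "contact_force": force on the tool from outside, world axes, zero at the start; "torque": the same for the moment, N m; "width": opening from 0.0 (shut) to 1.0 (fully open).
Only numpy, scipy, OpenCV 4.12 (cv2) and the standard library are available. Lean on these libraries where they do the work, as an engineer would, in place of code of your own. Each camera call takes 0.05 s, during which the arm holds its last target.

## Working session

There is one attempt and no reset: what is moved stays moved. The work goes in short steps, Python scripts to look and compute and a shell command to move; the robot and the scene stay as the last step left them, time stands still between calls to the robot, and variables do not carry over. Pictures are saved under pics/ and viewed, and the job is handed in when it is done.

```bash
mkdir -p pics
python3 - <<'E'
from bench import manip, viewer, models
import cv2
s=manip.state()
print({k:s[k] for k in ('time','ee_pos','tool_rot','contact_force','width')})
for n in ('scene','top'):
    im,d=viewer.get_image(n); cv2.imwrite(f'pics/{n}0.png',im[:,:,::-1])
    import numpy as np; np.save(f'{n}0.npy',d); np.save(f'{n}0i.npy',im)
    print(n,viewer.camera_model(n))
    for l in ('orange_unit','orange_dial_peg','orange_button'):
        for r in models.find_in(n,l): print(n,l,[round(float(x)) for x in r['box']],round(float(r['conf']),2))
E
```

```text
{'time': 0.0, 'ee_pos': array([0.12537687, 0.48337009, 0.23039529]), 'tool_rot': array([-0.39751763, -3.11605612,  0.00332952]), 'contact_force': array([-0.22294201, -0.18428047,  0.37577763]), 'width': 0.9982954800349542}
scene {'camera_matrix': array([[431.94553731,   0.        , 279.3049571 ],
       [  0.        , 431.94553731, 211.90302016],
       [  0.        ,   0.        ,   1.        ]]), 'world_from_camera': array([[-0.27129845, -0.60906956,  0.74527272,  1.30023554],
       [ 0.96244881, -0.17927816,  0.20384217,  0.22465147],
       [ 0.00945706,  0.7725889 ,  0.63483616,  0.78052725],
       [ 0.        ,  0.        ,  0.        ,  1.        ]])}
scene orange_unit [207, 160, 72, 53] 0.78
scene orange_unit [341, 246, 63, 75] 0.58
scene orange_dial_peg [346, 245, 35, 26] 0.74
scene orange_dial_peg [197, 153, 30, 22] 0.59
scene orange_dial_peg [398, 184, 31, 19] 0.56
scene orange_button [352, 215, 9, 6] 0.64
scene orange_button [434, 250, 26, 36] 0.4
top {'camera_matrix': array([[417.56112482,   0.        , 278.86452063],
       [  0.        , 417.56112482, 209.08587205],
       [  0.        ,   0.        ,   1.        ]]), 'world_from_camera': array([[ 0.00427735,  0.98890918, -0.14845988,  0.34546289],
       [-0.99993145,  0.00584788,  0.01014388, -0.00859856],
       [ 0.01089955,  0.14840632,  0.9888664 ,  1.10974913],
       [ 0.        ,  0.        ,  0.        ,  1.        ]])}
top orange_unit [155, 323, 62, 86] 0.8
top orange_unit [394, 324, 71, 92] 0.77
top orange_unit [202, 210, 52, 81] 0.55
top orange_unit [121, 235, 27, 24] 0.33
top orange_dial_peg [201, 198, 37, 40] 0.87
top orange_dial_peg [152, 310, 39, 41] 0.84
top orange_dial_peg [403, 310, 36, 38] 0.55
top orange_button [394, 352, 10, 11] 0.64
```

View pics/scene0.png

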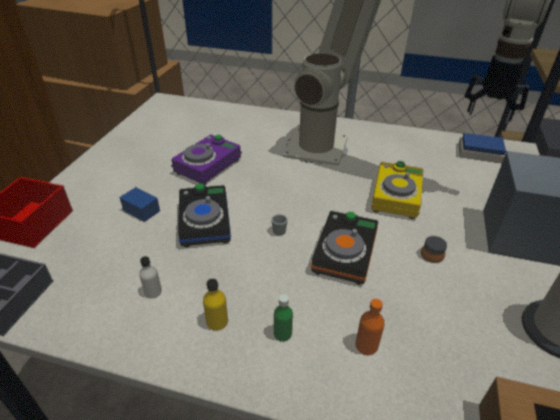

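View pics/top0.png

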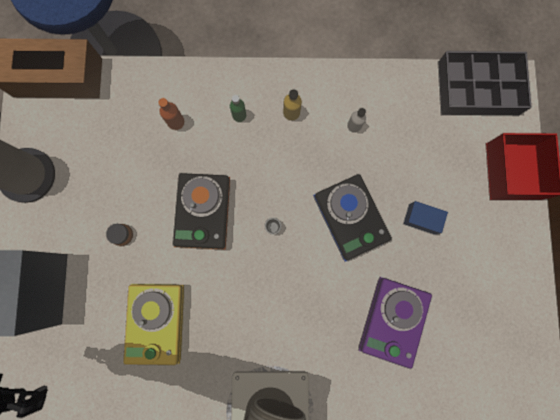

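```bash
cat > h.py <<'E'
import numpy as np, cv2
from bench import viewer
def ray(cam,u,v,z):
    m=viewer.camera_model(cam);K=m['camera_matrix'];T=m['world_from_camera']
    d=np.array([(u-K[0,2])/K[0,0],-(v-K[1,2])/K[1,1],-1.])
    d=T[:3,:3]@d;o=T[:3,3]
    return o+d*(z-o[2])/d[2]
def proj(cam,p):
    m=viewer.camera_model(cam);K=m['camera_matrix'];T=m['world_from_camera']
    c=T[:3,:3].T@(np.asarray(p,float)-T[:3,3])
    return np.array([K[0,2]+K[0,0]*c[0]/-c[2],K[1,2]+K[1,1]*-c[1]/-c[2]])
def cloud(cam,d):
    m=viewer.camera_model(cam);K=m['camera_matrix'];T=m['world_from_camera']
    v,u=np.mgrid[:420,:560]
    c=np.stack([(u-K[0,2])/K[0,0]*d,-(v-K[1,2])/K[1,1]*d,-d],-1)
    return c@T[:3,:3].T+T[:3,3]
E
python3 - <<'E'
from h import *
t=np.load('top0i.npy');s=np.load('scene0i.npy')
a=cv2.resize(t[160:260,160:300],None,fx=5.5,fy=5.5,interpolation=cv2.INTER_CUBIC); cv2.imwrite('pics/tz.png',a[:,:,::-1])
a=cv2.resize(s[200:290,300:400],None,fx=6,fy=6,interpolation=cv2.INTER_CUBIC); cv2.imwrite('pics/sz.png',a[:,:,::-1])
for n,im in (('top',t),('scene',s)):
    i=im.astype(int); m=(i[...,0]>140)&(i[...,0]-i[...,2]>90)&(i[...,1]<130)
    c,l,st,ce=cv2.connectedComponentsWithStats(m.astype(np.uint8))
    for k in range(1,c):
        if st[k,4]>20: print(n,ce[k],st[k],ray(n,*ce[k],.078).round(4))
    hsv=cv2.cvtColor(im,cv2.COLOR_RGB2HSV)
    m=(abs(hsv[...,0].astype(int)-62)<18)&(hsv[...,1]>150)&(hsv[...,2]>60)
    c,l,st,ce=cv2.connectedComponentsWithStats(m.astype(np.uint8))
    for k in range(1,c):
        if st[k,4]>20: print(n,'green',ce[k].round(1),st[k],ray(n,*ce[k],.082).round(4))
P=cloud('top',np.load('top0.npy'))
h=P[...,2]
cv2.imwrite('pics/h.png',cv2.applyColorMap((np.clip(h,0,.4)/.4*255).astype(np.uint8),cv2.COLORMAP_JET))
# unit footprint
m=(abs(h-.06)<.008);m[:, :165]=0;m[:,240:]=0;m[:160]=0;m[265:]=0
xy=P[m][:,:2].astype(np.float32);print(len(xy),cv2.minAreaRect(xy))
for u,v in ((30,295),(25,175),(20,390),(119,234)): print(u,v,P[v,u])
E
```

```text
top [162.5 102. ] [159  99   8   7  44] [0.7791 0.2835 0.078 ]
top [521.5        169.43301759] [ 505  145   43   49 1478] [ 0.6063 -0.6378  0.078 ]
top [199.88324873 194.7106599 ] [192 187  16  16 197] [0.5356 0.1789 0.078 ]
scene [ 25.86170213 211.55319149] [ 13 203  26  18 188] [ 0.6561 -0.6195  0.078 ]
scene [344.62573099 240.92982456] [336 235  18  13 171] [0.5362 0.1772 0.078 ]
scene [211.02173913 298.93478261] [206 291  16  16  46] [ 0.7861 -0.0591  0.078 ]
scene [219.69565217 301.43478261] [213 294  12  13  23] [ 0.7871 -0.0396  0.078 ]
scene [376.0625 303.0375] [371 299  11   9  80] [0.7021 0.2684 0.078 ]
scene [376.77310924 322.93277311] [369 316  15  13 119] [0.751  0.2749 0.078 ]
scene green [199.5 186.4] [196 184   8   6  28] [ 0.4362 -0.2389  0.082 ]
scene green [350.6 215.1] [347 213   8   5  27] [0.4414 0.1769 0.082 ]
2539 ((0.4997217059135437, 0.18080908060073853), (0.13069921731948853, 0.1905156970024109), 87.572021484375)
30 295 [0.29195315 0.53487582 0.15603405]
25 175 [0.58012888 0.61099984 0.09129867]
20 390 [0.13332722 0.44713708 0.31425268]
119 234 [0.4385424  0.38604236 0.04783029]
```

View pics/tz.png

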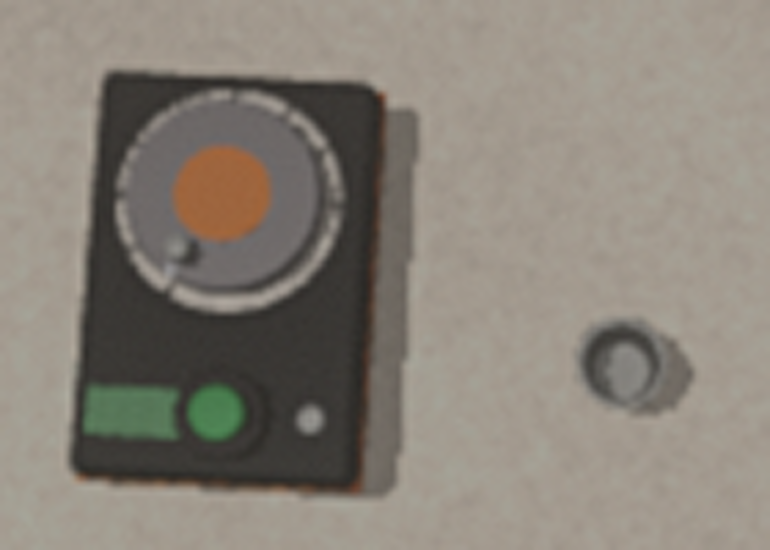

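View pics/sz.png

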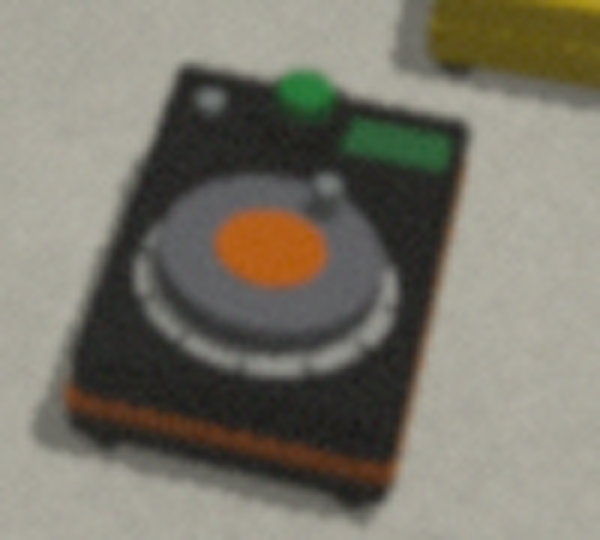

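View pics/h.png

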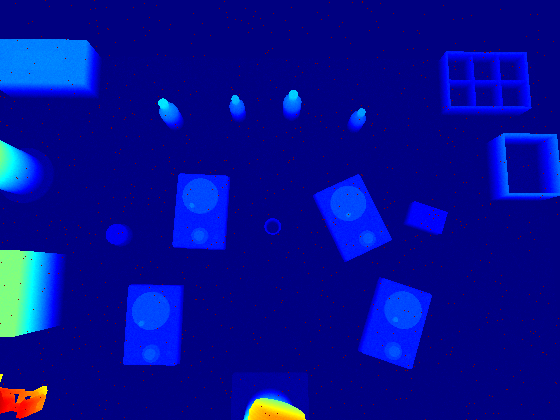

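Run:
```python
from h import *
P=cloud('top',np.load('top0.npy'));h=P[...,2]
S=cloud('scene',np.load('scene0.npy'))
for nm,Q in(('top',P),('scene',S)):
    z=Q[...,2]
    box=(abs(Q[...,0]-.5)<.11)&(abs(Q[...,1]-.18)<.08)
    dm=box&(abs(z-.078)<.006)&(Q[...,0]>.48); xy=Q[dm][:,:2].astype(np.float32)
    print(nm,'dial',len(xy),np.median(Q[dm][:,2]),cv2.minEnclosingCircle(xy),cv2.fitEllipse(cv2.convexHull(xy)))
    pm=box&(z>.088)&(z<.1); print('peg',pm.sum(),Q[pm].mean(0))
    bm=box&(Q[...,0]<.46)&(z>.077)&(z<.09); print('btn',bm.sum(),Q[bm].mean(0))
    hm=box&(Q[...,0]<.46)&(z>.064)&(z<.077); print('housing',hm.sum(),np.median(Q[hm][:,2]) if hm.sum() else 0)
print('peg ray',ray('top',192.9,205.5,.094),ray('scene',300+327/6,200+186/6,.094))
print('btn ray',ray('top',160+216/5.5,160+411/5.5,.082),ray('scene',300+305/6,200+88/6,.082))
g=(P[...,1]>.38)&(h>.06); 
print('bigbox',P[240:345,0:70][h[240:345,0:70]>.12].min(0),P[240:345,0:70][h[240:345,0:70]>.12].max(0))
# long edges yaw from minarea excluding outliers
m=box=(abs(h-.06)<.008);m[:, :165]=0;m[:,240:]=0;m[:160]=0;m[265:]=0
print(m.sum())
for v in range(180,246,8):
    r=np.where(m[v])[0]; print(v,P[v,r[0],:2].round(3),P[v,r[-1],:2].round(3))
```

```text
top dial 967 0.07872752652835269 ((0.5343597531318665, 0.17935577034950256), 0.045140430331230164) ((0.5341519713401794, 0.1794142872095108), (0.08860225230455399, 0.08943316340446472), 144.5233917236328)
peg 18 [0.50697636 0.19614413 0.09488373]
btn 84 [0.4340248  0.17820906 0.08232729]
housing 200 0.07115586104775562
scene dial 803 0.07817295957413473 ((0.5354470014572144, 0.1779749095439911), 0.046757977455854416) ((0.5363737940788269, 0.1773468255996704), (0.08897238969802856, 0.09178191423416138), 95.19615936279297)
peg 18 [0.50995532 0.19453605 0.09304012]
btn 63 [0.43809141 0.1767007  0.08135525]
housing 121 0.07130737359393258
peg ray [0.50562046 0.19229157 0.094     ] [0.51265868 0.19546759 0.094     ]
btn ray [0.43478778 0.17648339 0.082     ] [0.43962481 0.17724014 0.082     ]
bigbox [ 0.20976684 -0.00859856  0.12007005] [0.38956381 0.583353   1.10974913]
2539
180 [0.577 0.239] [0.578 0.114]
188 [0.556 0.241] [0.557 0.114]
196 [0.535 0.243] [0.537 0.116]
204 [0.514 0.241] [0.516 0.115]
212 [0.494 0.244] [0.495 0.118]
220 [0.474 0.246] [0.474 0.117]
228 [0.454 0.245] [0.454 0.119]
236 [0.433 0.246] [0.434 0.119]
244 [0.414 0.249] [0.414 0.121]
```

```bash
cat >> h.py <<'E'
from bench import manip
from scipy.spatial.transform import Rotation as Ro
C=np.array([.535,.1785]); PEG0=np.deg2rad(147.4)
def st():
    s=manip.state();R=Ro.from_rotvec(s['tool_rot']).as_matrix()
    phi=np.arctan2(-R[1,0],-R[0,0]); return s,R,phi
def rel(p,phideg):
    s,R,phi=st(); d=R.T@(np.asarray(p)-s['ee_pos'])*1000
    y=-((phideg-np.degrees(phi)+180)%360-180)
    return d.round(1),round(y,1)
def pushpose(th,gap=0,off=17,z=.084):
    t=np.deg2rad(th); e=np.array([np.cos(t),np.sin(t)]);g=np.array([np.sin(t),-np.cos(t)])
    return np.r_[C+.032*e-(off+gap)/1000*g,z],th-90
def show():
    s,R,phi=st(); print('t',round(s['time'],2),'pos',(s['ee_pos']*1000).round(1),'phi',np.degrees(phi).round(1),'F',s['contact_force'].round(1),'w',round(s['width'],3),'q',s['joints'].round(2))
E
python3 - <<'E'
from h import *
show()
print(rel([.15,.33,.27],0)); print(rel([.30,.27,.24],40))
p,f=pushpose(147.4,20); print(p,f,rel(p,f))
E
```

```text
t 0.4 pos [125.5 483.9 231.2] phi -14.5 F [-0.1 -0.3  0. ] w 0.996 q [ 1.32  0.24  0.    1.34 -0.    1.57]
(array([ -62.3, -142.8,  -38.8]), np.float64(-14.5))
(array([-222.6, -163.2,   -8.8]), np.float64(-54.5))
[0.488107   0.16456993 0.084     ] 57.400000000000006 (array([-431.2, -218. ,  147.2]), np.float64(-71.9))
```

```bash
python3 -m creep '[[-10,-35,-15,0,0],[-25,-70,-30,0,0],[-45,-105,-39,0,0],[-62,-143,-39,-8,0],[-62,-143,-39,-16,0]]' 20; python3 -c "
from h import *
show();print(rel([.30,.22,.22],40));p,f=pushpose(147.4,20,z=.13);print(rel(p,f))"
```

```text
time: 0.9
ee_pos: [0.1496, 0.3259, 0.2708]
tool_rot: [-0.044, 3.141, -0.002]
contact_force: [0.0, 0.5, 0.3]
width: 0.142
t 0.9 pos [149.6 325.9 270.8] phi 1.6 F [0.  0.5 0.3] w 0.142 q [ 1.14 -0.06 -0.23  1.4  -0.    1.11]
(array([-147.4, -110. ,   51. ]), np.float64(-38.4))
(array([-333.8, -170.6,  141.1]), np.float64(-55.8))
```

```bash
python3 -m creep '[[-33,-17,10,-8,0],[-66,-34,20,-16,0],[-99,-51,30,-24,0],[-132,-68,40,-32,0],[-165,-85,50,-40,0]]'; python3 -c "
from h import *
show();p,f=pushpose(147.4,20,z=.13);print(rel(p,f))"
```

```text
time: 1.4
ee_pos: [0.3128, 0.2515, 0.2219]
tool_rot: [-1.027, 2.968, 0.001]
contact_force: [-0.2, 1.4, 0.3]
width: 0.001
t 1.4 pos [312.8 251.5 221.9] phi 38.2 F [-0.2  1.4  0.3] w 0.001 q [ 0.68  0.05 -0.25  1.27  0.    0.01]
(array([ -84. , -176.7,   92. ]), np.float64(-19.2))
```

```bash
python3 -m creep '[[-19,-40,15,-5,0],[-38,-80,30,-10,0],[-57,-120,45,-15,0],[-76,-160,60,-17,0],[-84,-177,80,-17,0]]'; python3 -m creep '[[0,0,10,0,0],[0,0,10,0,0]]'; python3 -c "
from h import *
show();p,f=pushpose(147.4,20,z=.084);print(p,rel(p,f))
im,d=viewer.get_image('top');cv2.imwrite('pics/t1.png',cv2.resize(im[130:270,140:280],None,fx=4,fy=4)[:,:,::-1])
im,d=viewer.get_image('scene');cv2.imwrite('pics/s1.png',cv2.resize(im[130:300,260:430],None,fx=3.5,fy=3.5)[:,:,::-1])"
```

```text
time: 1.9
ee_pos: [0.4905, 0.1622, 0.1419]
tool_rot: [-1.441, 2.788, -0.002]
contact_force: [-0.4, 0.4, 0.3]
width: -0.0
time: 2.1
ee_pos: [0.4847, 0.1633, 0.13]
tool_rot: [1.443, -2.785, -0.002]
contact_force: [-0.7, 0.2, 0.7]
width: -0.003
t 2.1 pos [484.7 163.3 130. ] phi 54.8 F [-0.7  0.2  0.7] w -0.003 q [ 0.32  0.33 -0.14  1.1   0.   -0.63]
[0.488107   0.16456993 0.084     ] (array([-3.2, -2.2, 46. ]), np.float64(-2.6))
```

View pics/t1.png

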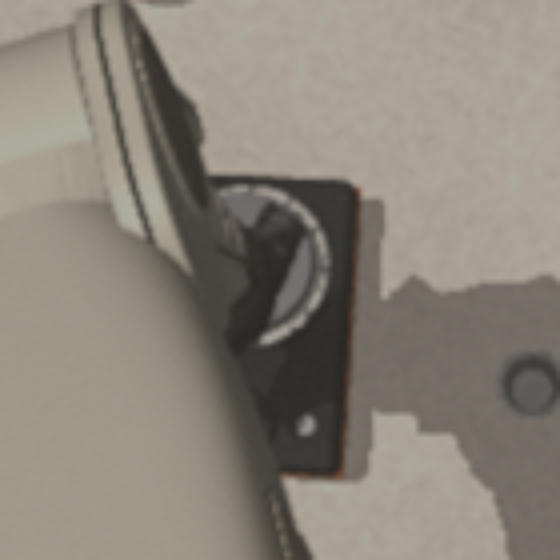

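View pics/s1.png

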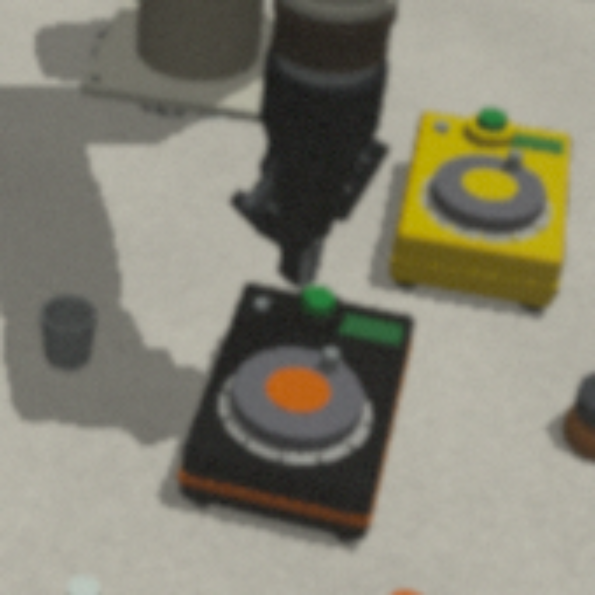

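The scene picture shows the shut fingers, tip near (300,280) in the crop, short of the peg at (330,357). I'll lower beside the peg.

```bash
python3 -m creep '[[0,-2,20,-2,0],[0,-2,40,-3,0],[0,-2,46,-3,0],[0,-2,46,-3,0]]'; python3 -c "
from h import *
show();p,f=pushpose(147.4,0,z=.084);print(p,rel(p,f))
im,d=viewer.get_image('scene');cv2.imwrite('pics/s2.png',cv2.resize(im[180:300,290:410],None,fx=5,fy=5)[:,:,::-1])"
```

```text
time: 2.6
ee_pos: [0.4872, 0.1633, 0.0862]
tool_rot: [1.52, -2.748, -0.0]
contact_force: [0.2, -0.0, 0.7]
width: -0.003
t 2.6 pos [487.2 163.3  86.2] phi 57.9 F [ 0.2 -0.   0.7] w -0.003 q [ 0.32  0.38 -0.2   0.99  0.   -0.69]
[0.49888242 0.18141897 0.084     ] (array([-21.5,  -0.3,   2.2]), np.float64(0.5))
```

View pics/s2.png

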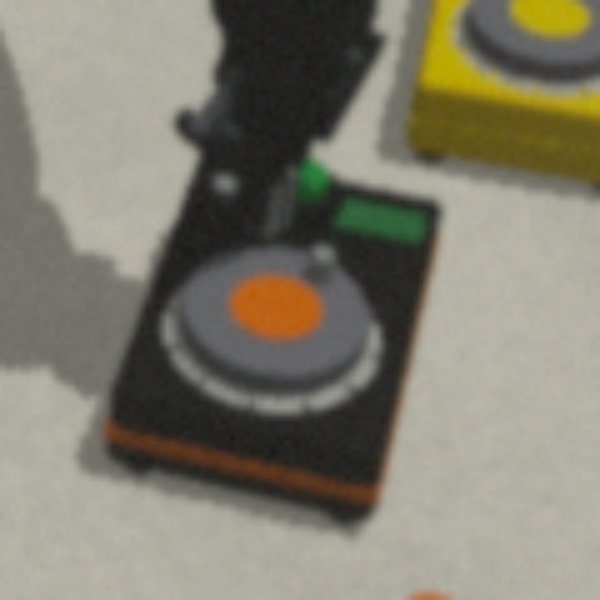

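The fingertip hangs at (275,235) in the crop, just short of the dial rim; the peg at (322,262) is ahead of it. Approaching.

```bash
python3 -m creep '[[-4,0,1,0,0],[-8,0,2,0,0],[-12,0,2,0,0],[-15,0,2,0,0],[-15,0,2,0,0]]'; python3 -m creep '[[-2,0,0,0,0],[-4,0,0,0,0],[-4,0,0,0,0]]'; python3 -c "
from h import *
show();p,f=pushpose(147.4,0,z=.084);print(p,rel(p,f))
im,d=viewer.get_image('scene');cv2.imwrite('pics/s3.png',cv2.resize(im[200:290,300:400],None,fx=6,fy=6)[:,:,::-1])"
```

```text
time: 3.15
ee_pos: [0.4965, 0.1759, 0.0841]
tool_rot: [-1.519, 2.749, -0.0]
contact_force: [-0.3, -0.2, -0.5]
width: 0.005
time: 3.45
ee_pos: [0.4984, 0.179, 0.0839]
tool_rot: [-1.519, 2.75, 0.0]
contact_force: [-0.3, -0.2, 0.1]
width: -0.002
t 3.45 pos [498.4 179.   83.9] phi 57.8 F [-0.3 -0.2  0.1] w -0.002 q [ 0.34  0.41 -0.16  1.    0.   -0.66]
[0.49888242 0.18141897 0.084     ] (array([-2.3,  0.9, -0.1]), np.float64(0.4))
```

View pics/s3.png

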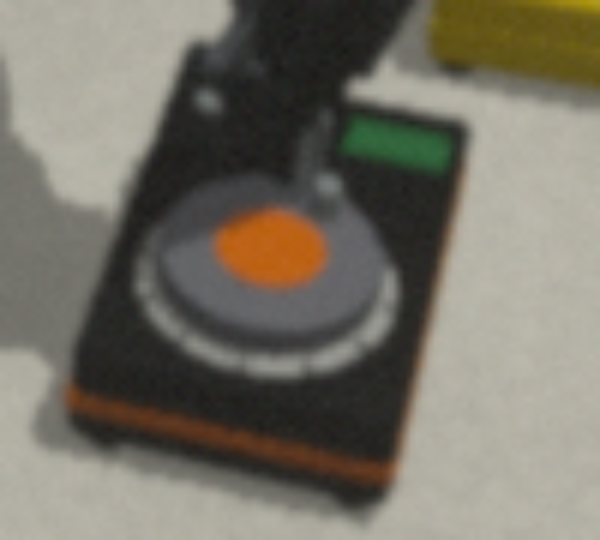

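```bash
cat > plan.py <<'E'
import sys
from h import *
show()
off=float(sys.argv[1])
for th in map(float,sys.argv[2:]):
    p,f=pushpose(147.4-th,0,off); print(th,*rel(p,f))
E
python3 plan.py 17 0 3 6 9 12 15
```

```text
t 3.5 pos [498.3 178.9  83.9] phi 57.8 F [-0.4 -0.1  0.9] w 0.002 q [ 0.34  0.41 -0.16  1.   -0.   -0.66]
0.0 [-2.5  0.8 -0.1] 0.4
3.0 [-4.2  1.7 -0.1] 3.4
6.0 [-5.9  2.4 -0.1] 6.4
9.0 [-7.7  3.1 -0.1] 9.4
12.0 [-9.5  3.6 -0.1] 12.4
15.0 [-11.4   4.1  -0.1] 15.4
```

```bash
python3 -m creep '[[-2.5,1,0,0,0],[-4,1.5,0,3,0],[-5,2,0,5,0],[-6,2.5,0,6.5,0],[-6,2.5,0,6.5,0]]'; python3 plan.py 17 3 6 9 12 15 18
```

```text
time: 4.0
ee_pos: [0.4989, 0.1848, 0.0838]
tool_rot: [1.36, -2.831, 0.001]
contact_force: [-2.4, -2.6, 1.1]
width: 0.0
t 4.0 pos [498.9 184.8  83.8] phi 51.3 F [-2.4 -2.6  1.1] w 0.0 q [ 0.36  0.41 -0.15  1.   -0.   -0.54]
3.0 [ 1.1 -1.1 -0.2] -3.1
6.0 [-0.6 -0.1 -0.2] -0.1
9.0 [-2.3  0.7 -0.2] 2.9
12.0 [-4.   1.5 -0.2] 5.9
15.0 [-5.8  2.1 -0.2] 8.9
18.0 [-7.6  2.7 -0.2] 11.9
```

```bash
python3 -m creep '[[-2.5,0.5,0,3,0],[-4,1.5,0,6,0],[-6,2,0,9,0],[-7.5,2.5,0,12,0],[-7.5,2.5,0,12,0]]'; python3 plan.py 17 18 21 24 27 30; python3 -c "
from h import *
im,d=viewer.get_image('scene');cv2.imwrite('pics/s4.png',cv2.resize(im[200:290,300:400],None,fx=6,fy=6)[:,:,::-1])"
```

```text
time: 4.5
ee_pos: [0.5024, 0.1932, 0.084]
tool_rot: [-1.058, 2.957, 0.001]
contact_force: [0.0, 1.0, 0.2]
width: -0.0
t 4.5 pos [502.4 193.2  84. ] phi 39.4 F [0.  1.  0.2] w -0.0 q [ 0.37  0.42 -0.14  1.01  0.   -0.32]
18.0 [ 1.2 -0.1  0. ] -0.0
21.0 [-0.5  0.8  0. ] 3.0
24.0 [-2.2  1.5  0. ] 6.0
27.0 [-4.   2.2  0. ] 9.0
30.0 [-5.8  2.8  0. ] 12.0
```

View pics/s4.png

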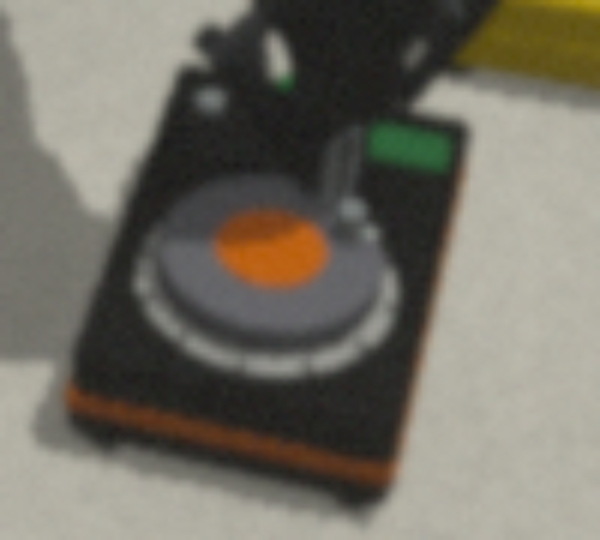

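```bash
cat >> h.py <<'E'
def pegpx(th):
    t=PEG0-np.deg2rad(th); return proj('scene',[C[0]+.032*np.cos(t),C[1]+.032*np.sin(t),.094])
E
python3 -c "
from h import *
for t in range(0,151,15): print(t,((pegpx(t)-[300,200])*6).round())"; python3 plan.py 17 21 30 33 36 39 42 45 48
```

```text
0 [329. 179.]
15 [344. 190.]
30 [353. 204.]
45 [358. 218.]
60 [357. 233.]
75 [350. 246.]
90 [338. 257.]
105 [322. 265.]
120 [302. 270.]
135 [281. 271.]
150 [259. 268.]
t 4.55 pos [502.3 193.1  84. ] phi 39.4 F [-0.2 -0.  -0.6] w -0.003 q [ 0.37  0.42 -0.14  1.01  0.   -0.32]
21.0 [-0.7  0.8 -0. ] 3.0
30.0 [-6.1  2.8  0. ] 12.0
33.0 [-7.9  3.3  0. ] 15.0
36.0 [-9.7  3.7  0. ] 18.0
39.0 [-11.6   3.9   0. ] 21.0
42.0 [-13.5   4.1   0. ] 24.0
45.0 [-15.4   4.2   0. ] 27.0
48.0 [-17.3   4.2   0. ] 30.0
```

Peg at (352,208) in the crop: dial is at click 1 (predicted about (351,211)). Pushing over to click 2.

```bash
python3 -m creep '[[-3,2,0,6,0],[-6,3,0,12,0],[-8,3.5,0,15,0],[-10,3.5,0,18,0],[-11.5,4,0,21,0]]'; python3 plan.py 17 36 39 42 45 48;  python3 -c "
from h import *
im,d=viewer.get_image('scene');cv2.imwrite('pics/s5.png',cv2.resize(im[200:290,300:400],None,fx=6,fy=6)[:,:,::-1])"
```

```text
time: 5.05
ee_pos: [0.5074, 0.2028, 0.0838]
tool_rot: [0.499, -3.1, 0.0]
contact_force: [-1.9, -2.0, 1.9]
width: 0.004
t 5.05 pos [507.4 202.8  83.8] phi 18.3 F [-1.9 -2.   1.9] w 0.004 q [ 0.38  0.44 -0.11  1.02  0.    0.06]
36.0 [ 0.1 -0.7 -0.2] -3.1
39.0 [-1.5  0.2 -0.2] -0.1
42.0 [-3.2  1.1 -0.2] 2.9
45.0 [-4.9  1.8 -0.2] 5.9
48.0 [-6.7  2.5 -0.2] 8.9
```

View pics/s5.png

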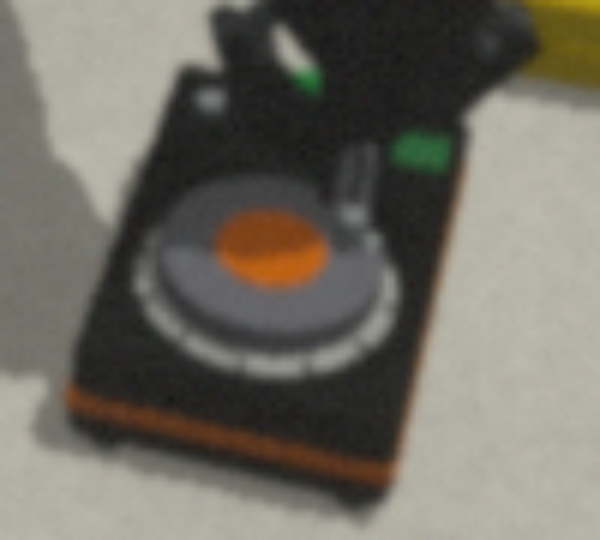

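```bash
python3 -m creep '[[-2.5,1,0,2,0],[-4,1.5,0,4.5,0],[-5.5,2,0,7,0],[-6.5,2.5,0,9,0],[-6.5,2.5,0,9,0]]'; python3 plan.py 17 45 48 51 54 60 63 66 69 72 75;  python3 -c "
from h import *
im,d=viewer.get_image('scene');cv2.imwrite('pics/s6.png',cv2.resize(im[200:290,300:400],None,fx=6,fy=6)[:,:,::-1])"
```

```text
time: 5.6
ee_pos: [0.5141, 0.2077, 0.084]
tool_rot: [-0.258, 3.13, 0.001]
contact_force: [0.4, -0.1, -0.5]
width: 0.001
t 5.6 pos [514.1 207.7  84. ] phi 9.4 F [ 0.4 -0.1 -0.5] w 0.001 q [ 0.38  0.45 -0.09  1.03  0.    0.22]
45.0 [ 2.8 -1.2 -0. ] -3.0
48.0 [ 1.2 -0.2  0. ] 0.0
51.0 [-0.5  0.6  0. ] 3.0
54.0 [-2.3  1.4  0. ] 6.0
60.0 [-5.8  2.6  0. ] 12.0
63.0 [-7.7  3.1  0. ] 15.0
66.0 [-9.5  3.5  0. ] 18.0
69.0 [-11.4   3.7   0. ] 21.0
72.0 [-13.3   3.9   0. ] 24.0
75.0 [-15.2   4.    0. ] 27.0
```

View pics/s6.png

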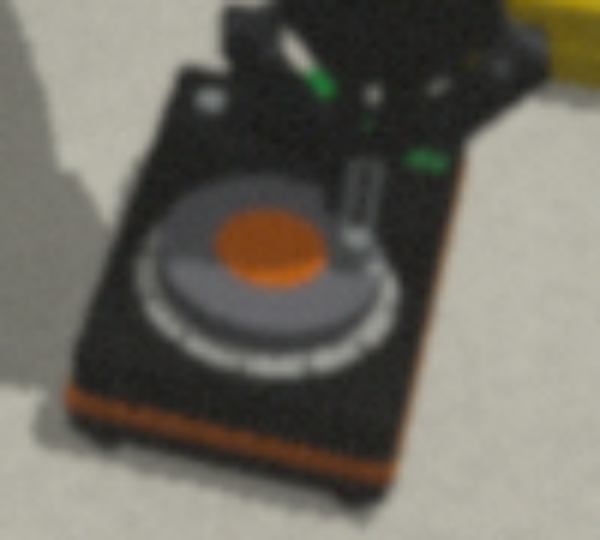

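Peg now at (355,239): click 2 (predicted (355,240)), force dropped off. On to click 3.

```bash
python3 -m creep '[[-3,1.5,0,6,0],[-6,2.5,0,12,0],[-8,3,0,15,0],[-9.5,3.5,0,18,0],[-11.5,4,0,21,0]]'; python3 plan.py 17 69; python3 -m creep '[[-2,0.5,0,2.5,0],[-3.5,1.5,0,5,0],[-5,2,0,7.5,0],[-6.5,2.5,0,9.5,0],[-6.5,2.5,0,9.5,0]]';  python3 plan.py 17 75 78 81 84 90 93 96 99 102 105 108;  python3 -c "
from h import *
im,d=viewer.get_image('scene');cv2.imwrite('pics/s7.png',cv2.resize(im[200:290,300:400],None,fx=6,fy=6)[:,:,::-1])"
```

```text
time: 6.15
ee_pos: [0.5234, 0.2131, 0.0838]
tool_rot: [-0.319, -3.123, 0.001]
contact_force: [-3.7, -1.2, 2.6]
width: 0.0
t 6.15 pos [523.4 213.1  83.8] phi -11.7 F [-3.7 -1.2  2.6] w 0.0 q [ 0.39  0.47 -0.06  1.04  0.    0.59]
69.0 [-1.4  0.4 -0.2] -0.1
time: 6.65
ee_pos: [0.5315, 0.2145, 0.0839]
tool_rot: [0.575, 3.088, 0.0]
contact_force: [0.5, -1.0, -0.0]
width: 0.002
t 6.65 pos [531.5 214.5  83.9] phi -21.1 F [ 0.5 -1.  -0. ] w 0.002 q [ 0.38  0.48 -0.04  1.05  0.    0.75]
75.0 [ 2.8 -1.4 -0.1] -3.5
78.0 [ 1.1 -0.5 -0.1] -0.5
81.0 [-0.6  0.4 -0.1] 2.5
84.0 [-2.3  1.2 -0.1] 5.5
90.0 [-5.9  2.4 -0.1] 11.5
93.0 [-7.7  2.9 -0.1] 14.5
96.0 [-9.6  3.3 -0.1] 17.5
99.0 [-11.5   3.6  -0.1] 20.5
102.0 [-13.3   3.8  -0.1] 23.5
105.0 [-15.2   3.9  -0.1] 26.5
108.0 [-17.1   3.9  -0.1] 29.5
```

View pics/s7.png

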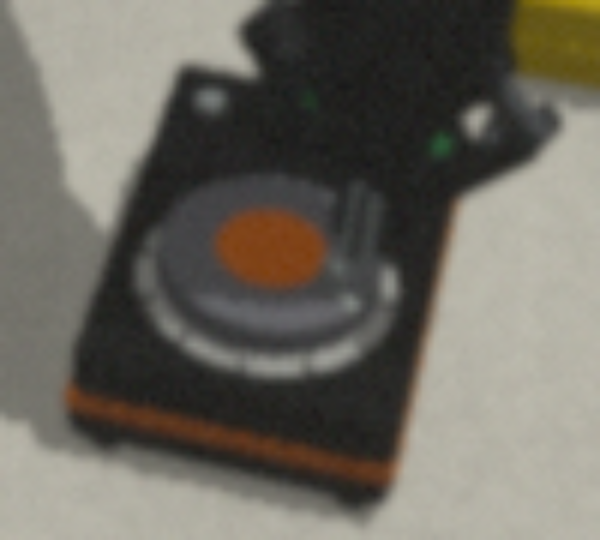

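Peg about (337,266), its white line at (348,300): click 3 (predicted (336,264)). Same stroke for click 4, ending just past half-way.

```bash
python3 -m creep '[[-3,1.5,0,6,0],[-6,2.5,0,12,0],[-8,3,0,15,0],[-9.5,3.5,0,18,0],[-11.5,3.5,0,20.5,0]]'; python3 plan.py 17 99 102 105 108;  python3 -c "
from h import *
im,d=viewer.get_image('scene');cv2.imwrite('pics/s8.png',cv2.resize(im[200:290,300:400],None,fx=6,fy=6)[:,:,::-1])"
```

```text
time: 7.2
ee_pos: [0.5424, 0.2142, 0.0839]
tool_rot: [-1.116, -2.934, -0.001]
contact_force: [-3.0, 1.8, 1.2]
width: -0.004
t 7.2 pos [542.4 214.2  83.9] phi -41.6 F [-3.   1.8  1.2] w -0.004 q [ 0.37  0.5  -0.01  1.06  0.    1.1 ]
99.0 [-1.1  0.4 -0.1] -0.0
102.0 [-2.8  1.3 -0.1] 3.0
105.0 [-4.6  2.  -0.1] 6.0
108.0 [-6.3  2.7 -0.1] 9.0
```

View pics/s8.png

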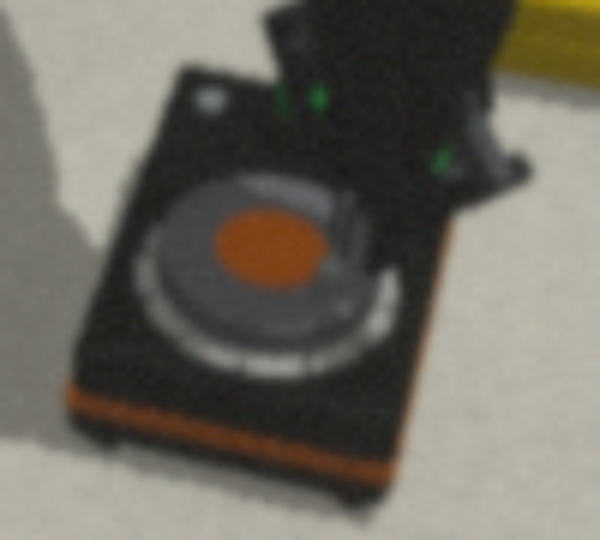

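```bash
python3 -m creep '[[-2,0.5,0,2,0],[-3.5,1.5,0,4.5,0],[-5,2,0,7,0],[-6.5,2.5,0,9,0],[-6.5,2.5,0,9,0]]';  python3 plan.py 17 105 108 111;  python3 -c "
from h import *
im,d=viewer.get_image('scene');cv2.imwrite('pics/s9.png',cv2.resize(im[200:290,300:400],None,fx=6,fy=6)[:,:,::-1])"
```

```text
time: 7.75
ee_pos: [0.55, 0.2109, 0.0839]
tool_rot: [1.342, 2.84, 0.0]
contact_force: [0.2, -0.0, -0.1]
width: -0.002
t 7.75 pos [550.  210.9  83.9] phi -50.6 F [ 0.2 -0.  -0.1] w -0.002 q [ 0.37  0.51  0.01  1.07 -0.    1.25]
105.0 [ 3.1 -1.1 -0.1] -3.0
108.0 [ 1.5 -0.2 -0.1] 0.0
111.0 [-0.2  0.6 -0.1] 3.0
```

View pics/s9.png

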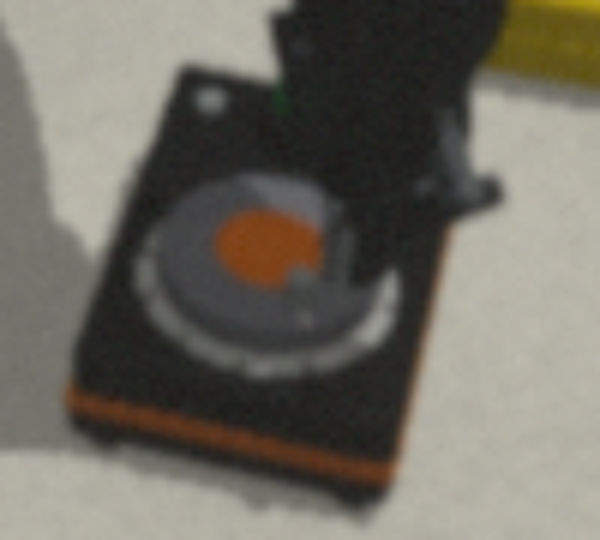

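Peg about (299,276), the line at (305,318): click 4, and the force is gone. Backing off and rising, then verifying.

```bash
python3 -m creep '[[4,0,0,0,0],[7,0,-8,0,0],[7,0,-30,-8,0],[7,0,-60,-16,0],[7,0,-60,-24,0]]'; python3 -c "
from h import *
show()
im,d=viewer.get_image('scene');cv2.imwrite('pics/s10.png',cv2.resize(im[180:290,290:410],None,fx=5,fy=5)[:,:,::-1])
print(((pegpx(120)-[290,180])*5).round())
print(rel([.4355,.1777,.11],-10))"
```

```text
time: 8.3
ee_pos: [0.548, 0.218, 0.1493]
tool_rot: [0.712, 3.052, 0.008]
contact_force: [0.8, 0.7, -0.0]
width: -0.0
t 8.3 pos [548.  218.  149.3] phi -26.3 F [ 0.8  0.7 -0. ] w -0.0 q [0.38 0.45 0.1  1.2  0.   0.84]
[302. 325.]
(array([ 82.8, -85. ,  36.7]), np.float64(-16.1))
```

View pics/s10.png

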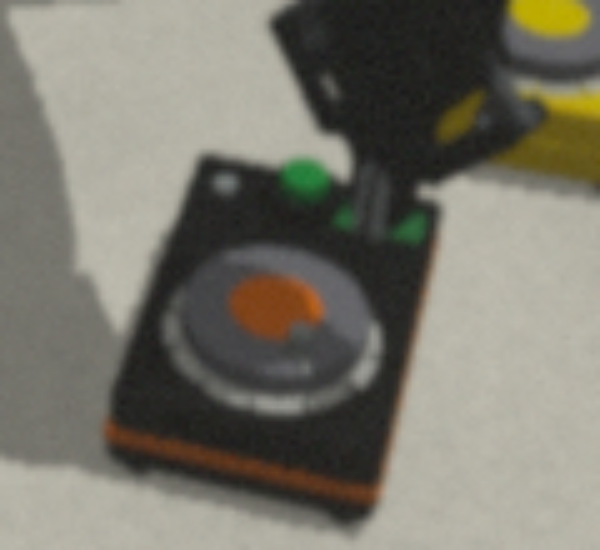

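Peg at (300,330) against the expected (300,331): fourth click confirmed. Now to above the button.

```bash
python3 -m creep '[[25,-25,0,-4,0],[50,-50,0,-8,0],[75,-75,5,-12,0],[83,-85,20,-16,0],[83,-85,37,-16,0]]'; python3 -m creep '[[0,0,0,0,0],[0,0,0,0,0]]'; python3 -c "
from h import *
show()
im,d=viewer.get_image('scene');cv2.imwrite('pics/s11.png',cv2.resize(im[180:290,290:410],None,fx=5,fy=5)[:,:,::-1])
print(rel([.4355,.1777,.09],-10))"
```

```text
time: 8.85
ee_pos: [0.4308, 0.1772, 0.1072]
tool_rot: [-0.293, -3.128, 0.0]
contact_force: [0.2, -0.0, 0.3]
width: 0.0
time: 9.05
ee_pos: [0.433, 0.1779, 0.1071]
tool_rot: [-0.293, -3.127, 0.0]
contact_force: [-0.5, 0.5, 1.2]
width: 0.002
t 9.05 pos [433.  177.9 107.1] phi -10.7 F [-0.5  0.5  1.2] w 0.002 q [ 0.39  0.27 -0.29  1.    0.    0.58]
(array([-1.9, -0.1, 17.6]), np.float64(-0.7))
```

View pics/s11.png

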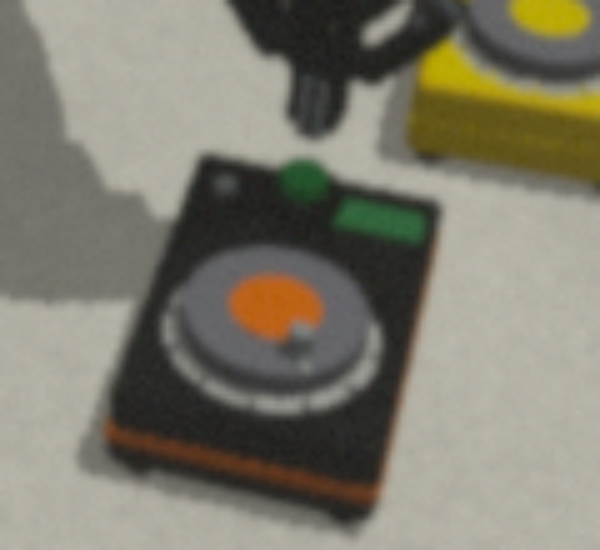

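The tip (318,130) stands over the button (303,180), and the peg is unmoved at (301,329). Descending.

```bash
python3 -m creep '[[-2,0,10,0,0],[-2,0,20,0,0],[-2,0,22,0,0],[-2,0,24,0,0],[-2,0,25,0,0]]'; python3 -c "
from h import *
show()"; python3 -m creep '[[0,0,1.5,0,0],[0,0,3,0,0],[0,0,3,0,0]]'
```

```text
time: 9.6
ee_pos: [0.4347, 0.1773, 0.0816]
tool_rot: [-0.292, -3.127, 0.001]
contact_force: [-0.5, -1.0, 0.7]
width: 0.007
t 9.6 pos [434.7 177.3  81.6] phi -10.7 F [-0.5 -1.   0.7] w 0.007 q [ 0.39  0.31 -0.32  0.94  0.    0.57]
time: 9.9
ee_pos: [0.435, 0.1773, 0.0791]
tool_rot: [-0.292, -3.128, 0.0]
contact_force: [-1.2, -1.1, 3.2]
width: 0.002
```

```bash
python3 -m creep '[[0,0,1,0,0],[0,0,2,0,0],[0,0,2,0,0]]';python3 -m creep '[[0,0,1,0,0],[0,0,1,0,0]]'
```

```text
time: 10.2
ee_pos: [0.435, 0.1774, 0.077]
tool_rot: [0.292, 3.128, -0.0]
contact_force: [-1.6, -1.6, 4.4]
width: -0.003
time: 10.4
ee_pos: [0.435, 0.1774, 0.0761]
tool_rot: [0.292, 3.128, -0.0]
contact_force: [-1.8, -1.2, 4.5]
width: 0.001
```

```bash
python3 -m creep '[[0,0,1,0,0],[0,0,1,0,0]]'; python3 -m creep '[[0,0,0.5,0,0],[0,0,0.5,0,0]]'
```

```text
time: 10.6
ee_pos: [0.4351, 0.1774, 0.0759]
tool_rot: [0.292, 3.128, 0.0]
contact_force: [-4.6, -2.6, 12.5]
width: 0.0
time: 10.8
ee_pos: [0.4351, 0.1774, 0.0759]
tool_rot: [0.292, 3.127, 0.001]
contact_force: [-6.0, -2.6, 15.1]
width: -0.0
```

Hard stop reached (travel 6 mm, 15 N). Releasing and retreating upward and back.

```bash
python3 -m creep '[[0,0,-4,0,0],[0,0,-15,0,0],[0,0,-50,0,0],[0,0,-90,0,0],[30,0,-120,0,0]]'; python3 -m creep '[[30,0,0,0,0],[50,0,0,0,0],[50,0,0,0,0],[50,0,0,0,0],[50,0,0,0,0]]'; python3 -c "
from h import *
show()
for n in ('scene','top'):
  im,d=viewer.get_image(n);cv2.imwrite(f'pics/{n}9.png',im[:,:,::-1])
  P=cloud(n,d); 
  b=(abs(P[...,0]-.435)<.014)&(abs(P[...,1]-.177)<.014)&(P[...,2]<.1)
  print(n,'btn z',np.percentile(P[b][:,2],[50,90]) if b.any() else None)
  if n=='scene': cv2.imwrite('pics/s12.png',cv2.resize(im[180:290,290:410],None,fx=5,fy=5)[:,:,::-1])
  i0=np.load(n+'0i.npy'); print(n)
"
```

```text
time: 11.3
ee_pos: [0.409, 0.1837, 0.1971]
tool_rot: [0.295, 3.122, 0.004]
contact_force: [-0.2, 1.2, 0.5]
width: 0.002
time: 11.8
ee_pos: [0.3575, 0.1924, 0.1945]
tool_rot: [0.292, 3.127, 0.001]
contact_force: [-0.3, 0.5, 1.0]
width: -0.002
t 11.8 pos [357.5 192.4 194.5] phi -10.7 F [-0.3  0.5  1. ] w -0.002 q [ 0.49  0.08 -0.29  1.2  -0.    0.68]
scene btn z [0.0797428  0.08303044]
scene
top btn z [0.0809175  0.08422664]
top
```

View pics/s12.png

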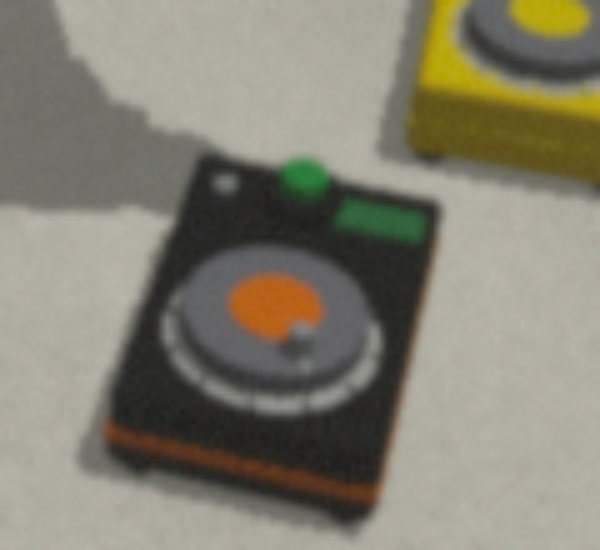

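View pics/top9.png

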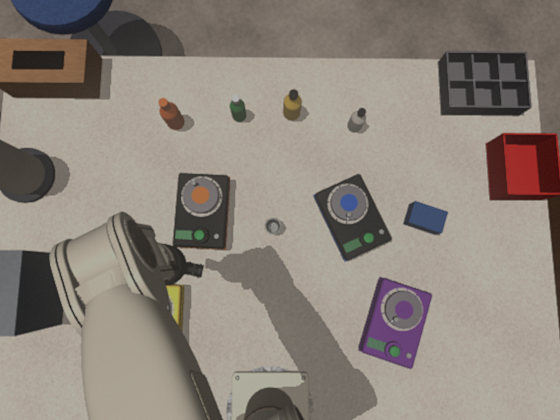

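View pics/scene9.png

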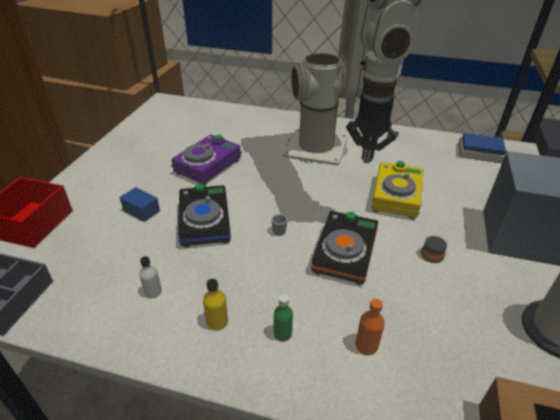

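Everything is where it was (jar at (433,248), cup at (279,225), bottles and box unchanged), the dial is at click 4, the button is up and the arm is clear.

```bash
python3 -c "
from bench import manip
print(manip.close_job())"
```

```text
the job is handed in; nothing more can be done
None
```

I pushed the orange supply's dial clockwise with the shut fingertip, one click at a time, and stopped at the fourth click. Then I pressed its green button down to its stop, let go, backed the arm away and handed the job in at about 12 s; no verdict was reported.

**Dial:** after I backed off, the peg showed within about a pixel of where click 4 should be, and it was still there in the last picture. The force on the tool never read more than about 5 N while pushing.

**Button:** it stopped after about 6 mm of travel, with a reading of about 15 N (16–17 N counting the sideways part). That is more than the 5 N it needs but under the 25 N limit. Its cap height afterwards read 80–81 mm in the depth images, against 82 mm when up.

**Everything else:** in the last pictures the blue supply, bottles, cup, jar and box look unmoved by eye. I did not measure their positions. The force reading at rest was near zero.

No check failed or disagreed.

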